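# Slide the flask carrier onto the microscope stage up to its spring stop

### The arm

A 6-joint arm with a two-finger parallel gripper is mounted at the origin on the work surface. World frame = base frame: x ahead of the robot, y to its left, z up, the work surface at z = 0. Lengths are in mm, angles in rad, forces in N, time in s.
With the tool pointing down it reaches from about 275 to 850 mm from the base axis. Payload 19 kg.
Tool frame: the origin (TCP) lies midway between the tips of the shut fingers; the grasp point (between the pads) lies 19 mm behind it; z points along the fingers, y is the line along which they close (so a half turn about z gives the same grasp; the last joint's range is limited). The gripper opens to 85 mm and grips with 20 to 120 N. Pads are 22 mm wide; open, the fingers measure 114 mm over their backs; the gripper's body (76 mm by 85 mm) begins 54 mm behind the grasp point. The pads swing forward as they close: fully open they stand 13 mm farther back than shut.
Start: joints at [1.215, 0.15, 1.437, -0, 1.554, -0.134], TCP at [126.499, 560.882, 231.267] pointing down, gripper open.
Joint ranges: [-2.8, 2.8], [-0.68, 2.1], [0.12, 2.68], [-1.39, 4.53], [0.16, 2.79], [-2.81, 2.81]. Speed limits (rad/s): [1.89, 1.89, 2.22, 3.01, 3.01, 3.01].

### API

Orientations are given as a unit quaternion [w, x, y, z].
In Python, from station import ctrl gives the robot as it stands.
- The arm moves only by the tool arm_command, never from a script. Its argument "increments" is a list of rows, each a list of 7 numbers: the shift along the tool's x, y, z in cm, then the turn, a rotation vector about the tool's x, y, z in degrees, then the opening, from -1 (shut) to 1 (fully open). A call has exactly 5 rows; each row shifts and turns the commanded pose from where the row before left it, along the tool's axes as they then stand; what a row does not reach is not made up. A row lasts 1/10 s, in which the tool goes at most 50 mm and 8.59 degrees, less where a joint would pass 70% of its speed; a pose out of reach is approached as far as the arm can. A call is refused whole if a number of a shift passes 5 or a number of a turn 8.59, either way. A call with a gripper value outside its range is refused whole. The fingers move at their own pace and stop on an object; "grip_force" is the grip in N (left out, the last holds). Time passes only in rows, so rows that do not move let the fingers close, or fill a call up. It gives the time, the measured TCP pose, the force, the opening and the grip force at its end, in the units of the state.
- ctrl.sense(): the state, without advancing time (a new reading comes with each control period).
- ctrl.grab_frame(name): name is "side" or "top"; returns the picture (480x640x3 uint8, red, green, blue); there is no depth.
- ctrl.get_calibration(name): a dict with "mtx" (3x3 intrinsics, pixels), "world_to_cam" (4x4, takes a point from world to camera coordinates). Camera axes: x right, y up, looking along -z (the intrinsics and any distortion apply to the point x, -y, -z); pixel columns grow to the right and rows downward; lengths in mm; the calibration is good to about 2 mm. A picture is of the moment at which its call begins. get_calibration takes no time and is no camera call.
- ctrl.close_job(): hands the job in; it is judged then, once.
The state is a dict: "clock": time; "joint_positions": joint angles; "qvel": joint speeds; "effort": joint torques, N m; "tool_pos": TCP position; "orientation": TCP orientation; "ft_force": force on the tool from outside, world axes, zero at the start; "wrist_torque": the same for the moment, N m; "opening": finger opening in mm; "grasp_force": force on a finger pad.
Only numpy, scipy, OpenCV 4.12 (cv2) and the standard library are available. Lean on these libraries where they do the work, as an engineer would, in place of code of your own. Each camera call takes 0.05 s, during which the arm holds its last target. There are 200 camera calls.

### The job

Take the aluminium flask carrier off the warming plate and lay it flat on the microscope stage between the two guide rails, upright end plate first. Then slide it in under the head until it has pressed the spring plunger of the end stop fully home, and leave it there. You must feel for the stop: its block is held only by friction, so push gently, ease off as soon as it goes solid, and do not shove the block back; leave the other things where they are.

Things in the scene. Friction and masses are not known exactly. Their poses are not given: they have to be found in the camera images.
- scope: White and black microscope, fixed. Origin on the table, below the middle of the head's front edge; x axis level along the stage channel, inwards to the column; z up. Stage flat, its top 50 mm above the table, 230 wide, from x=-190 (open end) to the column at x=240. Open sky above the stage at x<0, roofed by the head at x>0. Nothing of it moves but the end stop.
- channel (a point): Point on the stage's top, mid-channel, at x=-90 in the scope's frame: middle of the unroofed part. Two straight guide rails, 6 mm high, 8 wide, run from x=-170 to 220 with inner faces 35 either side of the centre line: a channel 70 wide, 8 more than the carrier.
- head_edge (a point): Middle of the lower front edge of the white head, at x=0, 210 mm above the table (160 above the stage). Head 240 wide, 130 tall, reaching inwards to x=360. A round condenser (radius 45) hangs below it at x=110, down to 95 above the stage. To work below the head, lean the tool: its body out towards the open end, its tip inwards, about 40 degrees.
- carrier_nose (a point): Middle of the outer face of the carrier's upright end plate, 14 above the carrier's underside (x=50 in the carrier's frame). This face meets the plunger.
- carrier: Aluminium plate 100 x 62 x 6 mm with an upright end plate (24 high) at its nose and a clear flask fixed on it; 0.24 to 0.39 kg, slides with 1 to 5 N. Origin: centre of the underside; x to the nose, z up. Flask body 46 wide, x=-28 to 40, z=6 to 34: grasp across its width near x=5 (centre of mass), tips 10 above the underside. Then neck and white screw cap. Keep it upright.
- carrier_cap (a point): Centre of the flat outer end of the screw cap (diameter 25, axis along the carrier's x), at x=-70, z=20 in the carrier's frame: the place to push.
- plunger (a joint): End stop under the head: a steel block 50 wide, 27 high in mid-channel, with a brass spring plunger plate (30 wide, 8 to 20 above the stage) facing out. Set anew each time: the unpressed plunger face lies anywhere from x=125 to 165 in the scope's frame. Joint: m pressed, 0 out, 0.006 home (then solid); takes 0.3 to 0.8 N, springs back if left; counts as home from 0.004.
- stop_block (a joint): How far the stop block has been shoved in from where it was set, m; 0 at the start. It gives way only above about 14 N and does not come back; more than 0.005 spoils its setting.
- warmer: Dark steel flat warming plate 160 x 120 x 20 high, fixed, on which the carrier lies at the start. Origin at the centre of its underside.
- spare_flask: Bystander: a loose flask like the carrier's, but with no plate, lying on the table; 110 x 46 x 28 high. Origin at the underside.
- dishes: Bystander: stack of round culture dishes, 88 diameter, 45 high. Origin under its centre.
- bottle: Bystander: amber bottle, 60 diameter, 120 high. Origin under its centre.
- pen: Bystander: black marker pen, 110 long, 12 thick, lying on the table along its x axis.
Not all that is in view belongs to the job. Leave any orange or yellow look-alike of the carrier alone.

How it is judged (in metres and radians):
On the way, in this order (a step that is already met when the one before it is completed fails the run):
1. the carrier lies flat on the stage between the rails, the plunger still out (y of carrier in the frame of scope between -0.007 and 0.007 m and z of carrier in the frame of scope between 0.047 and 0.054 m and angle between carrier's own z axis and vertical below 0.08 rad and angle between the x axis of carrier and the x axis of scope, either way round below 0.17 rad and x of carrier_nose in the frame of scope above -0.11 m and value of joint plunger below 0.002 m), for 0.2 s.
2. the carrier, slid in, has pressed the plunger home (y of carrier in the frame of scope between -0.007 and 0.007 m and z of carrier in the frame of scope between 0.047 and 0.054 m and angle between carrier's own z axis and vertical below 0.08 rad and angle between the x axis of carrier and the x axis of scope, either way round below 0.17 rad and x of carrier_nose in the frame of scope above -0.11 m and x of carrier_nose in the frame of scope above 0.12 m and value of joint plunger above 0.004 m), for 0.2 s.
At the end, for the whole second after the job is handed in: The carrier rests still and flat on the stage between the rails (7 mm off centre, 0.08 rad off level, 0.17 rad off the channel at most), nose inwards under the head, holding the plunger pressed over 4 of its 6 mm; the stop block was shoved back less than 5 mm (all of step 2 and value of joint stop_block below 0.005 m and linear speed of carrier below 0.01 m/s); the robot touches nothing.
It fails at once if the stop block is shoved back more than 5 mm (value of joint stop_block above 0.005 m).
It fails at once if the carrier is tipped by more than 0.7 rad (angle between carrier's own z axis and vertical above 0.7 rad).
It fails at once if a bystander (spare flask, dishes, bottle, pen) is moved more than 30 mm (distance of any of spare_flask, dishes, bottle, pen from where it was at the start of the episode above 0.03 m).
It also fails if it takes over 61 s, if anything falls off the work surface, if the arm or the gripper's body presses on something with over 40 N, if the wrist force passes 120 N, or if a joint passes its speed limit or range.

## Working session

There is one attempt and no reset: what is moved stays moved. The work goes in short steps, Python scripts to look and compute and a tool call to move; the robot and the scene stay as the last step left them, time stands still between calls to the robot, and variables do not carry over. Pictures are saved under pics/ and viewed, at most 10 in all, crops included, and the job is handed in when it is done.

Besides the shell and the picture viewer there is one more tool, called after "Emit:" as name(argument=value, ...), one argument or row to a line, values as JSON. arm_command: Moves the arm, as the interface text tells. Its arguments: {"type":"object","properties":{"increments":{"type":"array","items":{"type":"array","items":{"type":"number"}}},"grip_force":{"type":"number"}},"required":["increments"]}

```bash
ls; mkdir -p pics
python3 - <<'E'
from station import ctrl
import cv2,numpy as np
for n in("side","top"):
    f=ctrl.grab_frame(n); cv2.imwrite(f"pics/{n}0.png",f[:,:,::-1]); c=ctrl.get_calibration(n); print(n,{k:np.round(v,4).tolist() if hasattr(v,'__len__') else v for k,v in c.items()})
print(ctrl.sense())
E
```

```text
pics
side {'mtx': [[516.3888, 0.0, 325.1194], [0.0, 516.3888, 234.411], [0.0, 0.0, 1.0]], 'world_to_cam': [[0.8666, -0.4986, 0.0209, -501.712], [0.3041, 0.5608, 0.7701, -173.9853], [-0.3957, -0.661, 0.6376, -1174.7181], [0.0, 0.0, 0.0, 1.0]]}
top {'mtx': [[513.2087, 0.0, 322.881], [0.0, 513.2087, 238.6822], [0.0, 0.0, 1.0]], 'world_to_cam': [[0.0055, -1.0, 0.0017, -139.4281], [0.9944, 0.0056, 0.1056, -492.1578], [-0.1056, 0.0011, 0.9944, -1344.2619], [0.0, 0.0, 0.0, 1.0]]}
{'clock': 0.1, 'joint_positions': array([ 1.21500391e+00,  1.50958170e-01,  1.43790253e+00, -7.60861199e-06,
        1.55381625e+00, -1.33987954e-01]), 'qvel': array([-0.00024617, -0.00220584,  0.00080778, -0.000883  ,  0.00035585,
        0.00016742]), 'effort': array([ 4.62152166e-03, -7.14377832e+01, -5.71803439e+01, -2.59022772e-04,
        7.37085182e-03,  1.24349674e-05]), 'tool_pos': array([126.43758661, 560.71717594, 230.75528185]), 'orientation': array([-1.27754139e-04,  1.10674952e-01,  9.93856509e-01, -5.26897483e-04]), 'ft_force': array([0.19743124, 0.06715357, 0.68350734]), 'wrist_torque': array([ 0.01517094, -0.018863  ,  0.01169788]), 'grasp_force': 0.0, 'opening': 85.18647575436128}
```

View pics/side0.png

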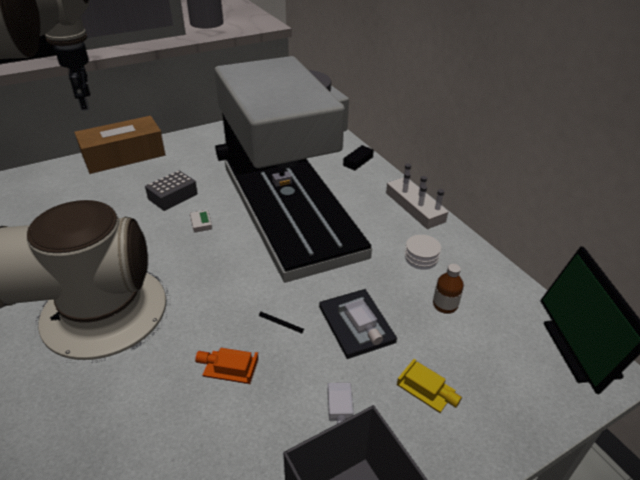

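View pics/top0.png

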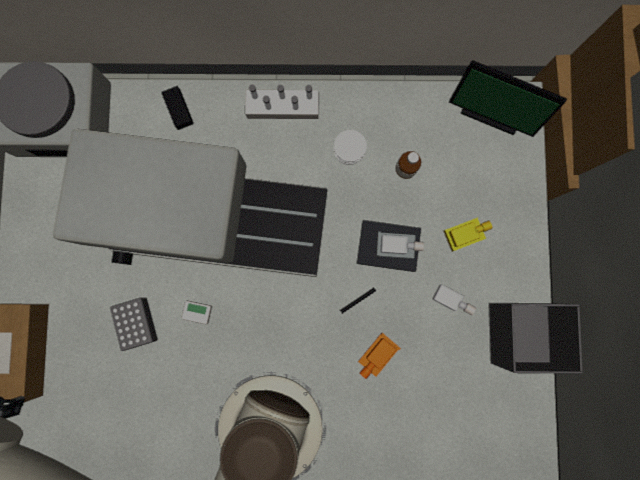

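The side view shows the scope's channel opening at about (320,250), and the silver carrier on the dark warmer at (362,318). In the top view the carrier is at (397,245) with its cap to the right at (420,246). The rails run from about (315,215) and (312,244) leftwards under the head edge at x≈240.

Candidates (top pixels): silver (397,245) on the dark plate, yellow (466,235), orange (378,355), and a bare flask at (455,298). The silver one fits because it is aluminium, has a plate, and lies on the warmer. I'll confirm that in an enlarged crop.

Run:
```python
import cv2,numpy as np
t=cv2.imread('pics/top0.png');s=cv2.imread('pics/side0.png')
r=lambda im,x,y,w,h,k:cv2.resize(im[y:y+h,x:x+w],None,fx=k,fy=k,interpolation=cv2.INTER_CUBIC)
a=r(t,355,215,80,60,5); b=r(s,315,285,80,60,5)   # 400x300
c=r(t,230,175,100,75+25,3);d=r(s,230,155,150,100+20,2.66)
g=lambda im:np.clip(im.astype(float)*1.8,0,255).astype(np.uint8)
o=np.zeros((600,800,3),np.uint8);o[:300,:400]=a;o[:300,400:]=b
c=g(c);d=g(d);o[300:600,:300]=c;h,w=d.shape[:2];o[300:300+min(h,300),400:400+w]=d[:300,:400]
cv2.imwrite('pics/crop1.png',o)
```

```text
(no output)
```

View pics/crop1.png

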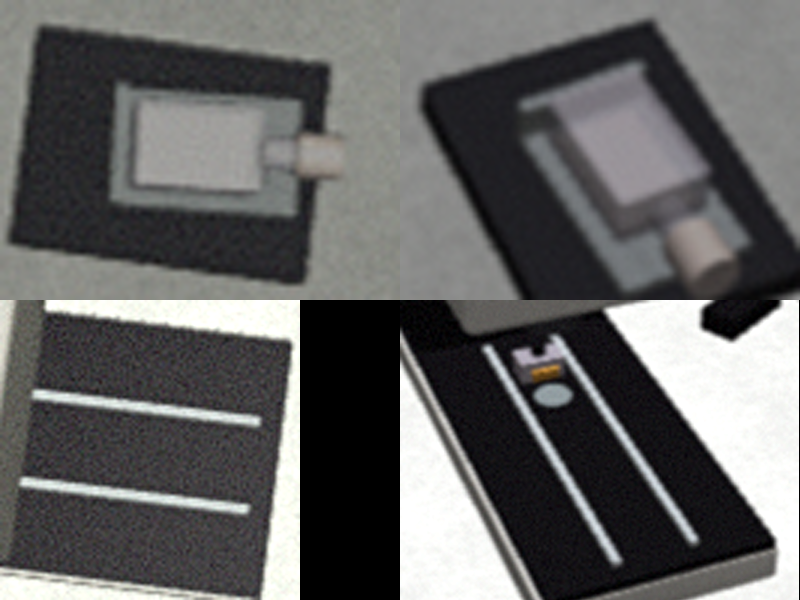

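The crop confirms it: a silver plate with an upright nose plate towards the scope (left), and the cap to the right at top pixel (422,246). In the side view the brass plunger sits at about (284.5,181).

```bash
cat > h.py <<'E'
import cv2,numpy as np
from station import ctrl
def ray(n,p):
    c=ctrl.get_calibration(n);K=np.array(c['mtx']);W=np.array(c['world_to_cam']);R,t=W[:3,:3],W[:3,3]
    d=np.linalg.solve(K,[p[0],p[1],1.])*[1,-1,-1]
    return -R.T@t,R.T@d
def onz(n,p,z):
    o,d=ray(n,p);return o+d*(z-o[2])/d[2]
def tri(pt,ps):
    o1,d1=ray('top',pt);o2,d2=ray('side',ps)
    k=np.linalg.lstsq(np.c_[d1,-d2],o2-o1,rcond=None)[0]
    a,b=o1+k[0]*d1,o2+k[1]*d2
    return (a+b)/2,np.linalg.norm(a-b)
def proj(n,P):
    c=ctrl.get_calibration(n);q=np.array(c['world_to_cam'])@np.r_[P,1];q=np.array(c['mtx'])@(q[:3]*[1,-1,-1]);return q[:2]/q[2]
def blobs(im,x,y,w,h,lo,hi,amin=15):
    m=cv2.inRange(im[y:y+h,x:x+w],np.array(lo),np.array(hi));
    cs=cv2.findContours(m,cv2.RETR_EXTERNAL,cv2.CHAIN_APPROX_NONE)[0]
    return [c+np.array([x,y]) for c in cs if cv2.contourArea(c)>amin]
E
python3 - <<'E'
from h import *
np.set_printoptions(precision=1,suppress=True)
t=cv2.imread('pics/top0.png');s=cv2.imread('pics/side0.png')
for n,im,b in(('top',t,(243,185,82,80)),('side',s,(262,170,90,90))):
  for c in blobs(im,*b,(70,)*3,(255,)*3,10):
    r=cv2.minAreaRect(c);bx=cv2.boxPoints(r);print(n,'rail',np.array(r[0]),np.array(r[1]),r[2],bx.tolist())
for n,im,b in(('top',t,(362,226,58,40)),('side',s,(328,296,60,52))):
  for c in blobs(im,*b,(62,)*3,(255,)*3,40):
    r=cv2.minAreaRect(c);print(n,'carr',np.array(r[0]),np.array(r[1]),r[2],np.round(cv2.boxPoints(r),1).tolist())
# flask / hand-read corners from the crop
T=lambda x,y:(355+x/5-.4,215+y/5-.4);S=lambda x,y:(315+(x-400)/5-.4,285+y/5-.4)
f_t=[T(137,98),T(265,108),T(260,191),T(134,184)]
f_s=[S(557,103),S(660,80),S(712,168),S(625,212)]
# order: flask top corners: noseleft.. try: top-view TL(nose,far),TR(cap,far),BR(cap,near),BL(nose,near)
m=[(f_t[0],f_s[1]),(f_t[1],f_s[2]),(f_t[2],f_s[3]),(f_t[3],f_s[0])]
for a,b in m: print('flask',*tri(a,b))
print('cap',*tri(T(342,158),S(718,268)))
# warmer corners
print('warm',*tri(T(40,27),S(655,20)),*tri(T(10,243),S(424,88)))
# rail ends
R=lambda x,y:(230+x/3-.3,175+(y-300)/3-.3);Q=lambda x,y:(230+(x-400)/2.66-.3,155+(y-300)/2.66-.3)
print('rail ends',*tri(R(260,421),Q(695,542)),*tri(R(248,509),Q(618,562)))
E
```

```text
top rail [277.5 240.1] [69.7  3.5] 7.001267910003662 [[242.68167114257812, 237.59249877929688], [243.10403442382812, 234.15313720703125], [312.2886657714844, 242.64950561523438], [311.8663024902344, 246.0888671875]]
top rail [321.  238.5] [51.  6.] 90.0 [[318.0, 213.0], [324.0, 213.0], [324.0, 264.0], [318.0, 264.0]]
top rail [279.5 210.6] [73.8  3.5] 6.952957630157471 [[242.65415954589844, 207.83587646484375], [243.0732879638672, 204.399169921875], [316.3253173828125, 213.33233642578125], [315.90618896484375, 216.76904296875]]
top rail [312. 186.] [ 2. 24.] 90.0 [[300.0, 185.0], [324.0, 185.0], [324.0, 187.0], [300.0, 187.0]]
side rail [266.5 249.5] [ 9. 19.] 0.0 [[262.0, 259.0], [262.0, 240.0], [271.0, 240.0], [271.0, 259.0]]
side rail [269.2 244.4] [34.   2.3] 62.44719314575195 [[260.3254089355469, 229.87371826171875], [262.3759460449219, 228.80389404296875], [278.1025695800781, 258.946533203125], [276.0520324707031, 260.016357421875]]
side rail [287. 190.] [ 6. 12.] 90.0 [[281.0, 187.0], [293.0, 187.0], [293.0, 193.0], [281.0, 193.0]]
side rail [286.6 212.8] [95.2  3.2] 58.570438
[... 797 characters left out ...]
360.9 320.2] [50.  28.8] 56.97612762451172 [[335.20001220703125, 307.1000061035156], [359.3999938964844, 291.3999938964844], [386.6000061035156, 333.29998779296875], [362.5, 349.0]]
side carr [378.5 309.5] [27. 17.] 90.0 [[370.0, 296.0], [387.0, 296.0], [387.0, 323.0], [370.0, 323.0]]
flask [ 508.4 -294.9   47.6] 11.202803379151684
flask [ 497.9 -358.    58.6] 1.547691399297397
flask [ 455.3 -356.1   52.4] 2.1799026383621585
flask [ 459.9 -290.8   54.6] 5.530172696212269
cap [ 472.9 -399.3   51.9] 2.317324354648243
warm [ 546.  -244.    22.1] 3.4115963761550026 [ 430.  -227.9   20.4] 3.89838681810419
rail ends [ 552.2 -119.5   58.6] 1.2429338387174709 [ 475.4 -109.8   58.9] 2.174479813201145
```

Run:
```python
from h import *
np.set_printoptions(precision=1,suppress=True)
a=[onz('top',p,56) for p in((316.1,215.05),(242.9,206.1),(312.1,244.4),(242.9,235.9))]
for p in a: print(p)
ang=lambda v:np.degrees(np.arctan2(v[1],v[0]))
print('rail dirs',ang(a[1]-a[0]),ang(a[3]-a[2]),'gap',np.linalg.norm((a[0]-a[2])[:2]))
u=(a[1]-a[0])/np.linalg.norm(a[1]-a[0])+(a[3]-a[2])/np.linalg.norm(a[3]-a[2]);u/=np.linalg.norm(u)
e=(a[0]+a[2])/2; o=e+170*u; print('u',ang(u),'scope origin',o,'channel',e+80*u)
# side check of the rail ends
for p in((350.8-11+.5,246-.5),(311.4,253.4)): print('side end',onz('side',p,56))
print('plunger from side z=64',onz('side',(284.5,181.3),64),(onz('side',(284.5,181.3),64)-o)@u)
T=lambda x,y:(355+x/5-.4,215+y/5-.4)
f=[onz('top',T(*p),54) for p in((137,98),(265,108),(260,191),(134,184))]
print(*f);print('flask dirs',ang(f[0]-f[1]),ang(f[3]-f[2]),ang(f[0]-f[3])+0,'c',np.mean(f,0),'w',np.linalg.norm(f[0]-f[3]),np.linalg.norm(f[1]-f[2]))
q=[onz('top',T(*p),26) for p in((303,99),(298,217),(112,206))]
print('plate',*q,ang(q[2]-q[1]),ang(q[0]-q[1]),np.linalg.norm(q[0]-q[1]))
print('cap',onz('top',T(342,158),40))
W=[onz('top',T(*p),20) for p in((40,27),(330,66),(306,283),(10,243))];print('warmer',*W,np.mean(W,0))
R=ctrl.sense();print(R['tool_pos'])
```

```text
[ 552.  -118.5   56. ]
[574.7  74.1  56. ]
[ 474.6 -108.6   56. ]
[495.9  72.4  56. ]
rail dirs 83.28561696801859 83.29105836069569 gap 78.06389389121804
u 83.28833766435713 scope origin [533.2  55.3  56. ] channel [522.7 -34.1  56. ]
side end [ 554.2 -116.2   56. ]
side end [ 477.1 -107.7   56. ]
plunger from side z=64 [554.3 193.4  64. ] 139.68976880545694
[ 502.7 -291.4   54. ] [ 497.8 -358.4   54. ] [ 454.2 -355.3   54. ] [ 457.5 -289.5   54. ]
flask dirs 85.82508185716466 87.13081126075708 -2.36740238690639 c [ 478.  -323.7   54. ] w 45.22692382230596 43.70470869920921
plate [ 505.9 -383.5   26. ] [ 442.6 -380.    26. ] [ 447.9 -281.    26. ] 86.92765650557021 -3.1834039571369397 63.32389344219765
cap [ 473.  -401.1   40. ]
warmer [ 544.8 -243.4   20. ] [ 524.5 -399.3   20. ] [ 407.8 -384.8   20. ] [ 428.3 -227.1   20. ] [ 476.3 -313.6   20. ]
[126.4 560.7 230.8]
```

```bash
cat >> h.py <<'E'
from scipy.spatial.transform import Rotation as Ro
U=np.array([np.cos(np.radians(83.29)),np.sin(np.radians(83.29)),0]);O=np.array([533.5,55.8,0])
def scope(P): # world -> scope frame
    d=np.asarray(P)-O; return np.array([d@U,d@[-U[1],U[0],0],d[2]])
def world(x,y,z): return O+x*U+y*np.array([-U[1],U[0],0])+[0,0,z]
def Rt(yaw,lean=0): # tool x at yaw (deg), tool down, tip leaned inwards
    c,s=np.cos(np.radians(yaw)),np.sin(np.radians(yaw))
    return Ro.from_matrix(np.array([[c,s,0],[s,-c,0],[0,0,-1.]]).T)*Ro.from_euler('y',lean,degrees=True)
def cur():
    s=ctrl.sense();q=s['orientation'];return s['tool_pos'],Ro.from_quat([q[1],q[2],q[3],q[0]])
def plan(p1,r1,n,p0=None,r0=None):
    if p0 is None:p0,r0=cur()
    dv=(r0.inv()*r1).as_rotvec()/n;dp=(np.array(p1)-p0)/n
    for i in range(n):
        r=r0*Ro.from_rotvec(dv*i);print([*np.round(r.inv().apply(dp)/10,2).tolist(),*np.round(np.degrees(dv),2).tolist()])
E
python3 - <<'E'
from h import *
p0,r0=cur();a=np.array([290,110,245.]);r1=Rt(86.7)
m=r0*Ro.from_rotvec((r0.inv()*r1).as_rotvec()*.5)
plan(a,m,15);print();plan([478,-324,130],r1,15,a,m)
E
```

```text
[-1.72, -2.69, -0.09, -0.0, 0.0, 2.69]
[-1.85, -2.61, -0.09, -0.0, 0.0, 2.69]
[-1.97, -2.52, -0.09, -0.0, 0.0, 2.69]
[-2.08, -2.42, -0.09, -0.0, 0.0, 2.69]
[-2.2, -2.32, -0.09, -0.0, 0.0, 2.69]
[-2.3, -2.22, -0.09, -0.0, 0.0, 2.69]
[-2.4, -2.11, -0.09, -0.0, 0.0, 2.69]
[-2.5, -1.99, -0.09, -0.0, 0.0, 2.69]
[-2.59, -1.87, -0.09, -0.0, 0.0, 2.69]
[-2.68, -1.75, -0.09, -0.0, 0.0, 2.69]
[-2.75, -1.62, -0.09, -0.0, 0.0, 2.69]
[-2.83, -1.49, -0.09, -0.0, 0.0, 2.69]
[-2.89, -1.36, -0.09, -0.0, 0.0, 2.69]
[-2.95, -1.22, -0.09, -0.0, 0.0, 2.69]
[-3.01, -1.08, -0.09, -0.0, 0.0, 2.69]

[-3.06, -0.74, 0.77, -0.0, 0.0, 2.69]
[-3.1, -0.6, 0.77, -0.0, 0.0, 2.69]
[-3.12, -0.45, 0.77, -0.0, 0.0, 2.69]
[-3.14, -0.3, 0.77, -0.0, 0.0, 2.69]
[-3.15, -0.16, 0.77, -0.0, 0.0, 2.69]
[-3.15, -0.01, 0.77, -0.0, 0.0, 2.69]
[-3.15, 0.14, 0.77, -0.0, 0.0, 2.69]
[-3.14, 0.29, 0.77, -0.0, 0.0, 2.69]
[-3.12, 0.43, 0.77, -0.0, 0.0, 2.69]
[-3.1, 0.58, 0.77, -0.0, 0.0, 2.69]
[-3.07, 0.72, 0.77, -0.0, 0.0, 2.69]
[-3.03, 0.87, 0.77, -0.0, 0.0, 2.69]
[-2.99, 1.01, 0.77, -0.0, 0.0, 2.69]
[-2.94, 1.15, 0.77, -0.0, 0.0, 2.69]
[-2.88, 1.28, 0.77, -0.0, 0.0, 2.69]
```

Emit:
arm_command(
  increments=[
    [-1.7,-2.7,-0.1,0,0,2.7,1],
    [-1.85,-2.6,-0.1,0,0,2.7,1],
    [-2.0,-2.5,-0.1,0,0,2.7,1],
    [-2.1,-2.4,-0.1,0,0,2.7,1],
    [-2.2,-2.3,-0.1,0,0,2.7,1],
  ],
)

```text
clock: 0.6
tool_pos: [181.5, 409.8, 236.0]
orientation: [-0.0, 0.228, 0.974, -0.0]
ft_force: [-0.6, 0.0, 0.2]
opening: 85.7
grasp_force: 0.0
```

Emit:
arm_command(
  increments=[
    [-2.3,-2.2,-0.1,0,0,2.7,1],
    [-2.4,-2.1,-0.1,0,0,2.7,1],
    [-2.5,-2.0,-0.1,0,0,2.7,1],
    [-2.6,-1.9,-0.1,0,0,2.7,1],
    [-2.7,-1.75,-0.1,0,0,2.7,1],
  ],
)

```text
clock: 1.1
tool_pos: [235.7, 259.3, 241.2]
orientation: [-0.0, 0.34, 0.94, -0.0]
ft_force: [0.0, 0.4, 0.0]
opening: 85.6
grasp_force: 0.0
```

Emit:
arm_command(
  increments=[
    [-2.75,-1.6,-0.1,0,0,2.7,1],
    [-2.8,-1.5,-0.1,0,0,2.7,1],
    [-2.9,-1.35,-0.1,0,0,2.7,1],
    [-2.95,-1.2,-0.1,0,0,2.7,1],
    [-3.0,-1.1,-0.1,0,0,2.7,1],
  ],
)

```text
clock: 1.6
tool_pos: [289.7, 109.3, 246.3]
orientation: [0.0, 0.449, 0.894, 0.0]
ft_force: [0.9, 0.2, 0.6]
opening: 85.6
grasp_force: 0.0
```

Emit:
arm_command(
  increments=[
    [-3.05,-0.75,0.5,0,0,2.7,1],
    [-3.1,-0.6,0.5,0,0,2.7,1],
    [-3.1,-0.45,0.5,0,0,2.7,1],
    [-3.15,-0.3,0.5,0,0,2.7,1],
    [-3.15,-0.15,0.5,0,0,2.7,1],
  ],
)

```text
clock: 2.1
tool_pos: [351.8, -35.7, 221.0]
orientation: [0.0, 0.551, 0.835, -0.0]
ft_force: [0.9, 0.3, -0.5]
opening: 85.3
grasp_force: 0.0
```

Emit:
arm_command(
  increments=[
    [-3.15,0,0.5,0,0,2.7,1],
    [-3.15,0.15,0.5,0,0,2.7,1],
    [-3.15,0.3,0.5,0,0,2.7,1],
    [-3.1,0.45,0.5,0,0,2.7,1],
    [-3.1,0.6,0.5,0,0,2.7,1],
  ],
)

```text
clock: 2.6
tool_pos: [414.3, -180.2, 195.9]
orientation: [-0.0, 0.645, 0.764, -0.0]
ft_force: [-0.1, 0.6, -0.1]
opening: 85.3
grasp_force: 0.0
```

Run:
```python
from h import *
p,r=cur();print(p,r.as_matrix()[:,0],ctrl.sense()['joint_positions'],ctrl.sense()['clock'])
plan([478,-324,110],Rt(86.7),5)
```

```text
[ 414.31344434 -180.22807245  195.86085986] [-1.67888271e-01  9.85806015e-01  1.69911111e-04] [-5.81067544e-01 -9.46069885e-02  1.76069082e+00 -7.78812415e-05
  1.47584142e+00 -7.49747317e-01] 2.6
[-3.05, 0.77, 1.72, -0.0, -0.0, 2.59]
[-3.01, 0.91, 1.72, -0.0, -0.0, 2.59]
[-2.97, 1.05, 1.72, -0.0, -0.0, 2.59]
[-2.92, 1.18, 1.72, -0.0, -0.0, 2.59]
[-2.86, 1.31, 1.72, -0.0, -0.0, 2.59]
```

Emit:
arm_command(
  increments=[
    [-3.05,0.75,1.7,0,0,2.6,1],
    [-3.0,0.9,1.7,0,0,2.6,1],
    [-2.95,1.05,1.7,0,0,2.6,1],
    [-2.9,1.2,1.7,0,0,2.6,1],
    [-2.85,1.3,1.7,0,0,2.6,1],
  ],
)

```text
clock: 3.1
tool_pos: [478.1, -323.3, 110.2]
orientation: [-0.0, 0.727, 0.686, -0.0]
ft_force: [0.6, 0.5, 0.9]
opening: 84.9
grasp_force: 0.0
```

Run:
```python
from h import *
p,r=cur();print(p,r.as_matrix()[:,0],ctrl.sense()['clock'])
plan([478,-324,25],Rt(86.7),5)
a=[ctrl.grab_frame(n)[:,:,::-1] for n in('top','side')]
k=lambda im,x,y:cv2.resize(im[y:y+100,x:x+130],(400,308),interpolation=cv2.INTER_CUBIC)
cv2.imwrite('pics/g1.png',np.hstack([k(a[0],335,195),k(a[1],295,240)]))
```

```text
[ 478.14086601 -323.25569689  110.19781506] [5.79826657e-02 9.98317539e-01 3.18567318e-04] 3.1
[-0.02, -0.0, 1.7, -0.01, -0.0, -0.0]
[-0.02, -0.0, 1.7, -0.01, -0.0, -0.0]
[-0.02, -0.0, 1.7, -0.01, -0.0, -0.0]
[-0.02, -0.0, 1.7, -0.01, -0.0, -0.0]
[-0.02, -0.0, 1.7, -0.01, -0.0, -0.0]
```

View pics/g1.png

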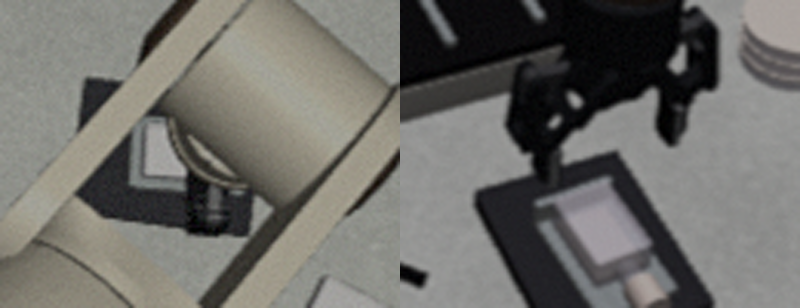

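The side view shows the open fingers straddling the flask line above the carrier, with tips near crop (545,175) and (672,140). That agrees with the measurement, so I'll go down.

Emit:
arm_command(
  increments=[
    [0,0,1.8,0,0,0,1],
    [0,0,1.8,0,0,0,1],
    [0,0,1.8,0,0,0,1],
    [0,0,1.6,0,0,0,1],
    [0,0,1.4,0,0,0,1],
  ],
  grip_force=30,
)

```text
clock: 3.7
tool_pos: [477.7, -321.6, 26.6]
orientation: [-0.0, 0.726, 0.687, -0.0]
ft_force: [0.2, -0.2, -0.5]
opening: 85.4
grasp_force: 0.0
```

Emit:
arm_command(
  increments=[
    [0,0,0,0,0,0,0],
    [0,0,0,0,0,0,-0.3],
    [0,0,0,0,0,0,-0.5],
    [0,0,0,0,0,0,-1],
    [0,0,0,0,0,0,-1],
  ],
  grip_force=30,
)

```text
clock: 4.2
tool_pos: [478.5, -322.5, 28.5]
orientation: [0.001, 0.727, 0.687, 0.0]
ft_force: [0.2, 0.4, 6.0]
opening: 45.8
grasp_force: 32.3
```

Emit:
arm_command(
  increments=[
    [0,0,0,0,0,0,-1],
    [0,0,0,0,0,0,-1],
    [0,0,0,0,0,0,-1],
    [0,0,0,0,0,0,-1],
    [0,0,0,0,0,0,-1],
  ],
  grip_force=40,
)

```text
clock: 4.7
tool_pos: [478.5, -322.5, 28.6]
orientation: [0.001, 0.727, 0.687, 0.0]
ft_force: [1.3, 1.0, 7.7]
opening: 45.3
grasp_force: 40.0
```

Emit:
arm_command(
  increments=[
    [0,0,-1,0,0,0,-1],
    [0,0,-2,0,0,0,-1],
    [0,0,-3,0,0,0,-1],
    [0,0,-3,0,0,0,-1],
    [0,0,-2.5,0,0,0,-1],
  ],
)

```text
clock: 5.2
tool_pos: [477.8, -322.1, 144.7]
orientation: [0.0, 0.727, 0.687, -0.0]
ft_force: [0.6, -1.3, -4.0]
opening: 45.3
grasp_force: 42.7
```

Run:
```python
from h import *
p,r=cur();s=ctrl.sense();print(p,r.as_matrix()[:,0],r.as_matrix()[:,2],s['clock'],s['ft_force'],s['opening'],world(-83,0,0))
plan(world(-83,0,135),Rt(83.29),10)
a=[ctrl.grab_frame(n)[:,:,::-1] for n in('top','side')]
k=lambda im,x,y:cv2.resize(im[y:y+100,x:x+130],(400,308),interpolation=cv2.INTER_CUBIC)
cv2.imwrite('pics/g2.png',k(a[1],310,230))
```

```text
[ 477.83916656 -322.10694836  144.69768849] [ 5.60114227e-02  9.98429892e-01 -6.86402966e-04] [ 6.14589040e-04 -7.21960219e-04 -9.99999551e-01] 5.2 [ 0.56035236 -1.30930755 -3.95278741] 45.32976144346683 [523.80194167 -26.63147254   0.        ]
[2.98, 0.29, 0.1, 0.0, 0.0, 0.35]
[2.98, 0.28, 0.1, 0.0, 0.0, 0.35]
[2.98, 0.26, 0.1, 0.0, 0.0, 0.35]
[2.98, 0.24, 0.1, 0.0, 0.0, 0.35]
[2.98, 0.22, 0.1, 0.0, 0.0, 0.35]
[2.98, 0.2, 0.1, 0.0, 0.0, 0.35]
[2.98, 0.18, 0.1, 0.0, 0.0, 0.35]
[2.99, 0.17, 0.1, 0.0, 0.0, 0.35]
[2.99, 0.15, 0.1, 0.0, 0.0, 0.35]
[2.99, 0.13, 0.1, 0.0, 0.0, 0.35]
```

View pics/g2.png

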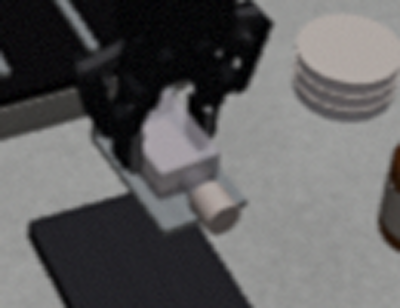

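The carrier hangs level in the gripper, with the plate edges clear of the warmer and the cap at crop (218,210). Carrying it over to the channel.

Emit:
arm_command(
  increments=[
    [2,0.3,0.1,0,0,0.35,-1],
    [3,0.3,0.1,0,0,0.35,-1],
    [3,0.25,0.1,0,0,0.35,-1],
    [3,0.25,0.1,0,0,0.35,-1],
    [3,0.2,0.1,0,0,0.35,-1],
  ],
)

```text
clock: 5.8
tool_pos: [500.1, -182.0, 136.4]
orientation: [-0.001, 0.737, 0.676, -0.0]
ft_force: [0.2, -0.6, -4.3]
opening: 45.6
grasp_force: 42.8
```

Emit:
arm_command(
  increments=[
    [3,0.2,0.1,0,0,0.35,-1],
    [3,0.2,0.1,0,0,0.35,-1],
    [3,0.15,0.1,0,0,0.35,-1],
    [3,0.15,0.1,0,0,0.35,-1],
    [2,0.1,0.1,0,0,0.35,-1],
  ],
)

```text
clock: 6.3
tool_pos: [521.7, -42.9, 131.5]
orientation: [-0.001, 0.747, 0.665, -0.0]
ft_force: [0.3, 0.8, -3.5]
opening: 45.3
grasp_force: 42.8
```

Run:
```python
from h import *
p,r=cur();s=ctrl.sense();print(p,scope(p))
plan(world(-83,0,75),Rt(83.29),5)
```

```text
[521.72163651 -42.88638766 131.50603594] [-99.3866447    0.16676509 131.50603594]
[0.33, 0.01, 1.13, -0.01, -0.0, 0.01]
[0.33, 0.0, 1.13, -0.01, -0.0, 0.01]
[0.33, 0.0, 1.13, -0.01, -0.0, 0.01]
[0.33, 0.0, 1.13, -0.01, -0.0, 0.01]
[0.33, 0.0, 1.13, -0.01, -0.0, 0.01]
```

Emit:
arm_command(
  increments=[
    [0.2,0,1.2,0,0,0,-1],
    [0.2,0,1.2,0,0,0,-1],
    [0.2,0,1.2,0,0,0,-1],
    [0.2,0,1.2,0,0,0,-1],
    [0.2,0,0.8,0,0,0,-1],
  ],
)

```text
clock: 6.8
tool_pos: [522.8, -35.2, 74.7]
orientation: [-0.001, 0.748, 0.664, -0.001]
ft_force: [-0.8, 0.6, -3.6]
opening: 45.1
grasp_force: 42.8
```

Run:
```python
from h import *
p,r=cur();s=ctrl.sense();print(p,scope(p),r.as_matrix()[:,0])
a=[ctrl.grab_frame(n)[:,:,::-1] for n in('top','side')]
k=lambda im,x,y:cv2.resize(im[y:y+110,x:x+143],(400,308),interpolation=cv2.INTER_CUBIC)
cv2.imwrite('pics/g3.png',np.clip(1.6*np.hstack([k(a[0],220,170),k(a[1],240,165)]).astype(float),0,255))
```

```text
[522.82788064 -35.16610811  74.6786791 ] [-9.15899889e+01 -2.98326325e-02  7.46786791e+01] [ 1.17612004e-01  9.93059624e-01 -8.10987995e-06][ WARN:0@1.941] global loadsave.cpp:1063 imwrite_ Unsupported depth image for selected encoder is fallbacked to CV_8U.
```

View pics/g3.png

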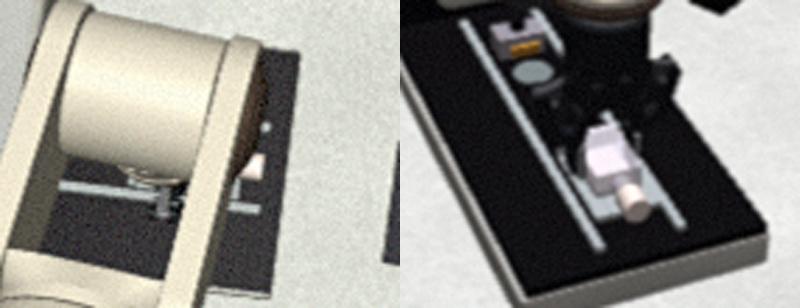

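The side view shows the carrier between the rails, just above the stage, with its cap at crop (632,200). It is centred and parallel, so I'm lowering it.

Emit:
arm_command(
  increments=[
    [0,0,0.5,0,0,0,-1],
    [0,0,0.4,0,0,0,-1],
    [0,0,0.3,0,0,0,-1],
    [0,0,0.2,0,0,0,-1],
    [0,0,0.1,0,0,0,-1],
  ],
)

```text
clock: 7.4
tool_pos: [523.4, -34.9, 61.2]
orientation: [0.0, 0.747, 0.665, -0.0]
ft_force: [0.1, 0.3, -4.1]
opening: 45.4
grasp_force: 42.7
```

Emit:
arm_command(
  increments=[
    [0,0,0.1,0,0,0,-1],
    [0,0,0.05,0,0,0,-1],
    [0,0,0,0,0,0,-1],
    [0,0,0,0,0,0,-1],
    [0,0,0,0,0,0,-1],
  ],
)

```text
clock: 7.9
tool_pos: [523.4, -34.9, 59.9]
orientation: [0.0, 0.747, 0.665, -0.0]
ft_force: [0.3, -0.4, -3.1]
opening: 45.2
grasp_force: 42.7
```

Emit:
arm_command(
  increments=[
    [0,0,0.05,0,0,0,-1],
    [0,0,0.05,0,0,0,-1],
    [0,0,0.05,0,0,0,-1],
    [0,0,0,0,0,0,-1],
    [0,0,0,0,0,0,-1],
  ],
)

```text
clock: 8.4
tool_pos: [523.4, -34.8, 58.6]
orientation: [0.0, 0.747, 0.665, -0.0]
ft_force: [-3.6, 1.2, 5.2]
opening: 45.2
grasp_force: 43.8
```

Emit:
arm_command(
  increments=[
    [0,0,0,0,0,0,-0.2],
    [0,0,0,0,0,0,0.2],
    [0,0,0,0,0,0,0.5],
    [0,0,-0.5,0,0,0,0.5],
    [0,0,-1,0,0,0,0.5],
  ],
)

```text
clock: 8.9
tool_pos: [523.1, -34.8, 73.3]
orientation: [-0.0, 0.747, 0.665, -0.0]
ft_force: [-0.1, 1.2, 0.1]
opening: 63.9
grasp_force: 0.0
```

Emit:
arm_command(
  increments=[
    [0,0,-2,0,0,0,0.5],
    [0,0,-3,0,0,0,0.5],
    [0,0,-3,0,0,0,0.5],
    [0,0,-2.5,0,0,0,0.5],
    [-2,0,0,0,0,0,0],
  ],
)

```text
clock: 9.4
tool_pos: [522.5, -53.9, 182.9]
orientation: [0.002, 0.747, 0.665, 0.002]
ft_force: [0.3, 0.3, -1.1]
opening: 51.0
grasp_force: 0.0
```

Emit:
arm_command(
  increments=[
    [-4,0,0,0,0,0,-0.5],
    [-4,0,0,0,0,0,-1],
    [-4,0,0,0,0,0,-1],
    [-4,0,0,0,0,0,-1],
    [-3,0,0,0,0,0,-1],
  ],
)

```text
clock: 9.9
tool_pos: [498.3, -245.7, 179.3]
orientation: [0.001, 0.748, 0.664, -0.0]
ft_force: [0.8, 0.0, -0.5]
opening: 0.1
grasp_force: 0.0
```

Run:
```python
from h import *
p,r=cur();s=ctrl.sense();print(p,scope(p),s['opening'],s['ft_force'])
a=[ctrl.grab_frame(n)[:,:,::-1] for n in('top','side')]
for n,x in zip(('top','side'),a): cv2.imwrite(f'pics/p_{n}.png',x)
k=lambda im,x,y:cv2.resize(im[y:y+110,x:x+143],(400,308),interpolation=cv2.INTER_CUBIC)
cv2.imwrite('pics/g4.png',np.clip(1.3*np.hstack([k(a[0],220,170),k(a[1],240,165)]).astype(float),0,255).astype(np.uint8))
```

```text
[ 498.31530479 -245.66154457  179.30374633] [-3.03507738e+02 -2.80306110e-01  1.79303746e+02] 0.07278351165156004 [ 0.78834458  0.01935256 -0.53052924]
```

View pics/g4.png

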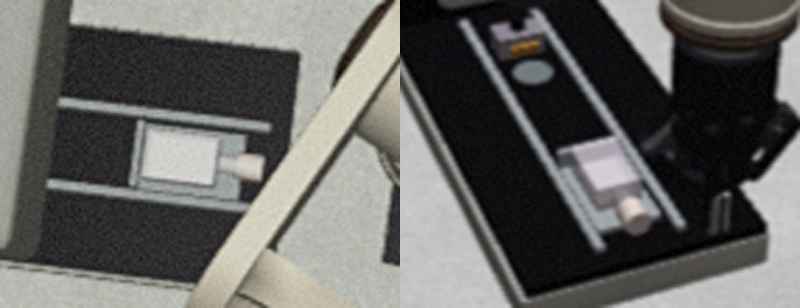

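Run:
```python
from h import *
np.set_printoptions(precision=1,suppress=True)
print('cap',scope(onz('top',(314.9,229.9),70)),scope(onz('side',(240+(636-400)/2.797,165+215/2.797),70)))
T=lambda x,y:(220+x/2.797-.3,170+y/2.797-.3)
q=[scope(onz('top',T(*c),84)) for c in((145,130),(219,139),(215,187),(140,180))];print(*q,np.mean(q,0))
print('plunger',scope(onz('side',(240+(524-400)/2.797,165+49/2.797),64)))
print('go'); plan(world(-205,0,64),Rt(83.29,40),5,cur()[0],Rt(83.29,40))
```

```text
cap [-173.1    2.3   70. ] [-156.    -2.7   70. ]
[-58.6 -17.6  84. ] [-127.1  -17.7   84. ] [-129.1   26.7   84. ] [-60.2  28.7  84. ] [-93.7   5.   84. ]
plunger [133.4  -2.   64. ]
go
[0.05, -0.01, 3.04, 0.0, 0.0, 0.0]
[0.05, -0.01, 3.04, 0.0, 0.0, 0.0]
[0.05, -0.01, 3.04, 0.0, 0.0, 0.0]
[0.05, -0.01, 3.04, 0.0, 0.0, 0.0]
[0.05, -0.01, 3.04, 0.0, 0.0, 0.0]
```

Emit:
arm_command(
  increments=[
    [0,0,0,0,8,0,-1],
    [0,0,0,0,8,0,-1],
    [0,0,0,0,8,0,-1],
    [0,0,0,0,8,0,-1],
    [0,0,0,0,8,0,-1],
  ],
)

```text
clock: 10.5
tool_pos: [499.1, -243.5, 180.0]
orientation: [-0.228, 0.701, 0.624, 0.258]
ft_force: [0.3, -0.0, -0.5]
opening: 0.1
grasp_force: 0.0
```

Run:
```python
from h import *
print(scope(cur()[0]),ctrl.sense()['joint_positions']); plan(world(-205,0,64),Rt(83.29,40),5)
```

```text
[-301.31576393   -0.83437519  179.95523809] [-0.87724055  0.38091183  1.4099883   0.50848093  1.84086195 -0.74814883]
[-0.03, -0.02, 3.01, 0.02, -0.05, 0.02]
[-0.03, -0.02, 3.01, 0.02, -0.05, 0.02]
[-0.02, -0.02, 3.01, 0.02, -0.05, 0.02]
[-0.02, -0.02, 3.01, 0.02, -0.05, 0.02]
[-0.02, -0.02, 3.01, 0.02, -0.05, 0.02]
```

Emit:
arm_command(
  increments=[
    [0,0,3,0,0,0,-1],
    [0,0,3,0,0,0,-1],
    [0,0,3,0,0,0,-1],
    [0,0,3,0,0,0,-1],
    [0,0,3,0,0,0,-1],
  ],
)

```text
clock: 11.0
tool_pos: [510.3, -146.5, 63.3]
orientation: [-0.227, 0.702, 0.625, 0.255]
ft_force: [0.8, -0.0, 0.8]
opening: 0.4
grasp_force: 0.0
```

Run:
```python
from h import *
s=ctrl.sense();print(scope(cur()[0]),s['ft_force'],cur()[1].as_matrix()[:,2]); plan(world(-165,0.5,64),Rt(83.29,40),5)
```

```text
[-203.65920465   -0.61807325   63.32429068] [ 0.76612296 -0.01351205  0.7926658 ] [ 0.07495759  0.63797592 -0.76639943]
[0.6, -0.02, 0.49, -0.0, 0.01, 0.01]
[0.6, -0.02, 0.49, -0.0, 0.01, 0.01]
[0.6, -0.02, 0.49, -0.0, 0.01, 0.01]
[0.6, -0.02, 0.49, -0.0, 0.01, 0.01]
[0.6, -0.02, 0.49, -0.0, 0.01, 0.01]
```

Emit:
arm_command(
  increments=[
    [0.31,0,0.26,0,0,0,-1],
    [0.31,0,0.26,0,0,0,-1],
    [0.31,0,0.26,0,0,0,-1],
    [0.31,0,0.26,0,0,0,-1],
    [0.31,0,0.26,0,0,0,-1],
  ],
)

```text
clock: 11.5
tool_pos: [512.7, -127.8, 64.1]
orientation: [-0.227, 0.702, 0.625, 0.256]
ft_force: [-0.2, -0.0, -0.1]
opening: -0.4
grasp_force: 0.0
```

Emit:
arm_command(
  increments=[
    [0.31,0,0.26,0,0,0,-1],
    [0.31,0,0.26,0,0,0,-1],
    [0.31,0,0.26,0,0,0,-1],
    [0.31,0,0.26,0,0,0,-1],
    [0.31,0,0.26,0,0,0,-1],
  ],
)

```text
clock: 12.0
tool_pos: [514.9, -107.3, 63.5]
orientation: [-0.227, 0.702, 0.624, 0.256]
ft_force: [0.5, -2.6, 1.2]
opening: -0.1
grasp_force: 1.2
```

Emit:
arm_command(
  increments=[
    [0.31,0,0.26,0,0,0,-1],
    [0.31,0,0.26,0,0,0,-1],
    [0.31,0,0.26,0,0,0,-1],
    [0.31,0,0.26,0,0,0,-1],
    [0.31,0,0.26,0,0,0,-1],
  ],
)

```text
clock: 12.5
tool_pos: [517.2, -87.1, 63.5]
orientation: [-0.227, 0.702, 0.624, 0.256]
ft_force: [-0.3, -1.9, 2.5]
opening: 0.1
grasp_force: 1.4
```

Run:
```python
from h import *
s=ctrl.sense();print(scope(cur()[0]),s['ft_force'],s['joint_positions'])
a=[ctrl.grab_frame(n)[:,:,::-1] for n in('top','side')]
k=lambda im,x,y:cv2.resize(im[y:y+110,x:x+143],(400,308),interpolation=cv2.INTER_CUBIC)
cv2.imwrite('pics/g5.png',np.clip(1.3*np.hstack([k(a[0],220,170),k(a[1],240,165)]).astype(float),0,255).astype(np.uint8))
```

```text
[-143.79917426   -0.54700819   63.46891421] [-0.25466305 -1.92055803  2.50260148] [-0.67043823  0.34679877  1.71886034  0.58000808  1.50411877 -0.72220166]
```

View pics/g5.png

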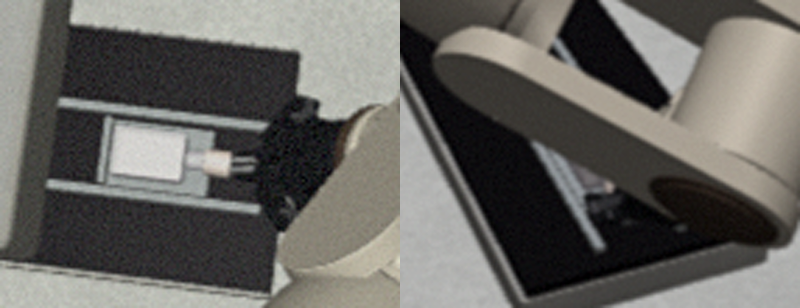

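Emit:
arm_command(
  increments=[
    [0.5,0,0.42,0,0,0,-1],
    [0.6,0,0.5,0,0,0,-1],
    [0.6,0,0.5,0,0,0,-1],
    [0.6,0,0.5,0,0,0,-1],
    [0.6,0,0.5,0,0,0,-1],
  ],
)

```text
clock: 13.1
tool_pos: [521.6, -49.0, 63.5]
orientation: [-0.227, 0.702, 0.625, 0.255]
ft_force: [-0.7, -1.7, -1.2]
opening: 0.2
grasp_force: 0.7
```

Emit:
arm_command(
  increments=[
    [0.6,0,0.5,0,0,0,-1],
    [0.6,0,0.5,0,0,0,-1],
    [0.6,0,0.5,0,0,0,-1],
    [0.6,0,0.5,0,0,0,-1],
    [0.6,0,0.5,0,0,0,-1],
  ],
)

```text
clock: 13.6
tool_pos: [526.2, -10.5, 63.7]
orientation: [-0.227, 0.702, 0.624, 0.256]
ft_force: [-0.2, -1.4, -0.6]
opening: 0.1
grasp_force: 0.7
```

Emit:
arm_command(
  increments=[
    [0.6,0,0.5,0,0,0,-1],
    [0.6,0,0.5,0,0,0,-1],
    [0.6,0,0.5,0,0,0,-1],
    [0.5,0,0.42,0,0,0,-1],
    [0.31,0,0.26,0,0,0,-1],
  ],
)

```text
clock: 14.1
tool_pos: [530.1, 23.3, 63.7]
orientation: [-0.227, 0.702, 0.625, 0.256]
ft_force: [0.5, -1.6, -0.9]
opening: -0.1
grasp_force: 0.8
```

Run:
```python
from h import *
s=ctrl.sense();print(scope(cur()[0]),s['ft_force'],s['joint_positions'])
a=ctrl.grab_frame('side')[:,:,::-1]
k=lambda im,x,y:cv2.resize(im[y:y+110,x:x+143],(600,462),interpolation=cv2.INTER_CUBIC)
cv2.imwrite('pics/g6.png',np.clip(1.5*k(a,240,150).astype(float),0,255).astype(np.uint8))
```

```text
[-32.63703449  -0.45941371  63.74517065] [ 0.53301249 -1.55444058 -0.86023524] [-0.4894829   0.2830267   1.80541824  0.65361849  1.39418765 -0.60569266]
```

View pics/g6.png

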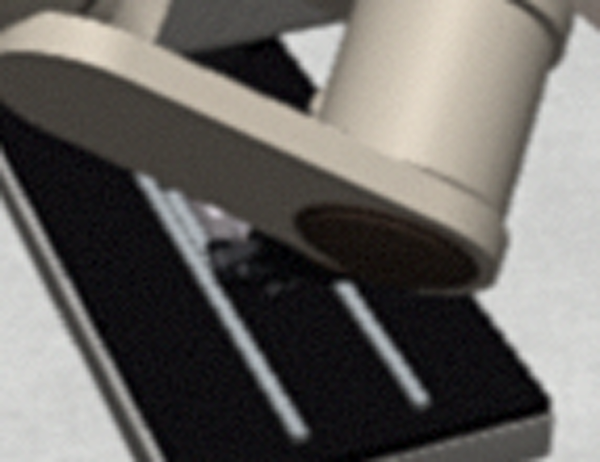

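Emit:
arm_command(
  increments=[
    [0.36,0,0.3,0,0,0,-1],
    [0.36,0,0.3,0,0,0,-1],
    [0.36,0,0.3,0,0,0,-1],
    [0.3,0,0.25,0,0,0,-1],
    [0.12,0,0.1,0,0,0,-1],
  ],
)

```text
clock: 14.65
tool_pos: [532.4, 42.5, 63.8]
orientation: [-0.227, 0.702, 0.625, 0.256]
ft_force: [-0.8, -2.3, -0.4]
opening: -0.0
grasp_force: 0.9
```

Emit:
arm_command(
  increments=[
    [0.06,0,0.05,0,0,0,-1],
    [0.06,0,0.05,0,0,0,-1],
    [0.06,0,0.05,0,0,0,-1],
    [0.06,0,0.05,0,0,0,-1],
    [0.06,0,0.05,0,0,0,-1],
  ],
)

```text
clock: 15.15
tool_pos: [532.9, 45.9, 63.8]
orientation: [-0.227, 0.702, 0.624, 0.256]
ft_force: [0.4, -2.0, -0.1]
opening: -0.2
grasp_force: 0.9
```

Emit:
arm_command(
  increments=[
    [0.06,0,0.05,0,0,0,-1],
    [0.06,0,0.05,0,0,0,-1],
    [0.06,0,0.05,0,0,0,-1],
    [0.06,0,0.05,0,0,0,-1],
    [0.06,0,0.05,0,0,0,-1],
  ],
)

```text
clock: 15.65
tool_pos: [533.3, 49.9, 63.8]
orientation: [-0.227, 0.702, 0.624, 0.256]
ft_force: [-0.3, -1.4, -0.6]
opening: -0.1
grasp_force: 0.8
```

Emit:
arm_command(
  increments=[
    [0.06,0,0.05,0,0,0,-1],
    [0.06,0,0.05,0,0,0,-1],
    [0.06,0,0.05,0,0,0,-1],
    [0.06,0,0.05,0,0,0,-1],
    [0.06,0,0.05,0,0,0,-1],
  ],
)

```text
clock: 16.15
tool_pos: [533.8, 53.8, 63.8]
orientation: [-0.227, 0.702, 0.624, 0.256]
ft_force: [-0.9, -1.2, 0.2]
opening: 0.2
grasp_force: 0.8
```

Emit:
arm_command(
  increments=[
    [0.06,0,0.05,0,0,0,-1],
    [0.06,0,0.05,0,0,0,-1],
    [0.06,0,0.05,0,0,0,-1],
    [0.06,0,0.05,0,0,0,-1],
    [0.06,0,0.05,0,0,0,-1],
  ],
)

```text
clock: 16.65
tool_pos: [534.2, 57.7, 63.9]
orientation: [-0.227, 0.702, 0.624, 0.256]
ft_force: [-0.7, -2.0, -1.4]
opening: -0.0
grasp_force: 0.7
```

Emit:
arm_command(
  increments=[
    [0.06,0,0.05,0,0,0,-1],
    [0.06,0,0.05,0,0,0,-1],
    [0.06,0,0.05,0,0,0,-1],
    [0.06,0,0.05,0,0,0,-1],
    [0.06,0,0.05,0,0,0,-1],
  ],
)

```text
clock: 17.15
tool_pos: [534.7, 61.5, 63.8]
orientation: [-0.227, 0.702, 0.624, 0.256]
ft_force: [-1.1, -2.4, -1.1]
opening: -0.2
grasp_force: 0.9
```

Emit:
arm_command(
  increments=[
    [0.06,0,0.05,0,0,0,-1],
    [0.06,0,0.05,0,0,0,-1],
    [0.06,0,0.05,0,0,0,-1],
    [0.06,0,0.05,0,0,0,-1],
    [0.06,0,0.05,0,0,0,-1],
  ],
)

```text
clock: 17.65
tool_pos: [535.1, 65.4, 63.9]
orientation: [-0.227, 0.702, 0.624, 0.256]
ft_force: [-0.8, -2.5, -1.2]
opening: -0.3
grasp_force: 1.2
```

Emit:
arm_command(
  increments=[
    [0.04,0,0.03,0,0,0,-1],
    [0.04,0,0.04,0,0,0,-1],
    [0.04,0,0.03,0,0,0,-1],
    [0.04,0,0.03,0,0,0,-1],
    [0.04,0,0.03,0,0,0,-1],
  ],
)

```text
clock: 18.15
tool_pos: [535.7, 66.7, 63.8]
orientation: [-0.226, 0.703, 0.625, 0.255]
ft_force: [-2.9, -17.2, 0.1]
opening: -0.1
grasp_force: 8.2
```

It went solid: 17 N at y = 66.7. Easing off straight away.

Emit:
arm_command(
  increments=[
    [-0.15,0,-0.13,0,0,0,-1],
    [-0.15,0,-0.13,0,0,0,-1],
    [-0.3,0,-0.25,0,0,0,-1],
    [-0.3,0,-0.25,0,0,0,-1],
    [-0.6,0,-0.5,0,0,0,-1],
  ],
)

```text
clock: 18.65
tool_pos: [533.0, 48.3, 64.0]
orientation: [-0.227, 0.702, 0.625, 0.256]
ft_force: [-1.4, -0.6, -0.6]
opening: 0.0
grasp_force: 0.0
```

Emit:
arm_command(
  increments=[
    [-1.8,0,-1.5,0,0,0,-1],
    [-3,0,-2.5,0,0,0,-1],
    [-3,0,-2.5,0,0,0,-1],
    [-3,0,-2.5,0,0,0,-1],
    [-3,0,-2.5,0,0,0,-1],
  ],
)

```text
clock: 19.15
tool_pos: [511.6, -132.0, 63.4]
orientation: [-0.227, 0.702, 0.624, 0.256]
ft_force: [0.8, 0.0, 0.4]
opening: 0.1
grasp_force: 0.0
```

Emit:
arm_command(
  increments=[
    [-3,0,-2.5,0,0,0,-1],
    [-3,0,-2.5,0,0,0,-1],
    [-3,0,-2.5,0,0,0,-1],
    [0,0,-3,0,0,0,-1],
    [0,0,-3,0,0,0,-1],
  ],
)

```text
clock: 19.65
tool_pos: [493.1, -286.2, 108.9]
orientation: [-0.228, 0.703, 0.624, 0.256]
ft_force: [-0.4, -0.0, -0.7]
opening: 0.4
grasp_force: 0.0
```

Emit:
arm_command(
  increments=[
    [0,0,-4,0,0,0,-1],
    [0,0,-4,0,0,0,-1],
    [0,0,-4,0,0,0,-1],
    [0,0,-3,0,0,0,-1],
    [0,0,0,0,0,0,-1],
  ],
)

```text
clock: 20.15
tool_pos: [482.2, -383.3, 226.4]
orientation: [-0.225, 0.703, 0.624, 0.255]
ft_force: [0.0, 0.6, -0.2]
opening: -0.5
grasp_force: 0.0
```

Run:
```python
from h import *
s=ctrl.sense();print(scope(cur()[0]),s['ft_force'],s['clock'])
a=ctrl.grab_frame('side')[:,:,::-1];cv2.imwrite('pics/e.png',a)
k=lambda im,x,y:cv2.resize(im[y:y+75,x:x+100],(800,600),interpolation=cv2.INTER_CUBIC)
cv2.imwrite('pics/g7.png',np.clip(1.8*k(a,245,150).astype(float),0,255).astype(np.uint8))
```

```text
[-4.42124019e+02 -3.55647163e-01  2.26426500e+02] [ 0.01248981  0.61935517 -0.2030605 ] 20.15
```

View pics/g7.png

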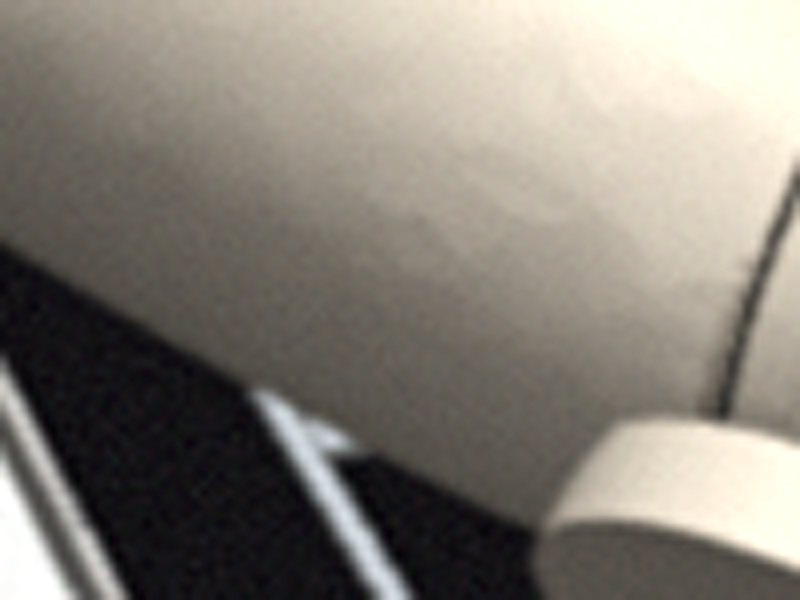

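The arm hides the nose in this view, with only the rail and a carrier corner at about (340,440) visible. I'm moving the arm aside and will check numerically.

Emit:
arm_command(
  increments=[
    [-2.3,-3,-2,0,0,0,-1],
    [-2.3,-3,-2,0,0,0,-1],
    [-2.3,-3,-2,0,0,0,-1],
    [-2.3,-3,-2,0,0,0,-1],
    [-2.3,-3,-2,0,0,0,-1],
  ],
)

```text
clock: 20.7
tool_pos: [314.5, -514.5, 225.7]
orientation: [-0.228, 0.702, 0.624, 0.256]
ft_force: [0.3, -0.8, -0.2]
opening: -0.2
grasp_force: 0.0
```

Run:
```python
from h import *
np.set_printoptions(precision=1,suppress=True)
b=cv2.imread('pics/side0.png');a=ctrl.grab_frame('side')[:,:,::-1].copy();cv2.imwrite('pics/f.png',a)
t=ctrl.grab_frame('top')[:,:,::-1].copy();cv2.imwrite('pics/ft.png',t)
d=cv2.absdiff(a,b).max(2)
m=(d[150:260,245:360]>40).astype(np.uint8)
n,l,st,c=cv2.connectedComponentsWithStats(m);print([(*(x[:2]+[245,150]),*x[2:]) for x in st[1:] if x[4]>8])
for im in(b,a):
    h=cv2.cvtColor(im,cv2.COLOR_BGR2HSV)[165:235,265:345]
    br=cv2.inRange(h,(8,120,60),(28,255,255));ys,xs=np.nonzero(br);print('brass',len(xs),xs.mean()+265 if len(xs) else 0,ys.mean()+165 if len(ys) else 0)
g=cv2.cvtColor(a,cv2.COLOR_BGR2GRAY)
G0=cv2.cvtColor(b,cv2.COLOR_BGR2GRAY)
print(G0[164:196,268:302]//10);print();print(g[164:222,268:318]//10)
```

```text
[(np.int64(245), np.int64(150), np.int32(115), np.int32(110), np.int32(6897)), (np.int64(245), np.int64(200), np.int32(31), np.int32(60), np.int32(210)), (np.int64(245), np.int64(225), np.int32(26), np.int32(35), np.int32(521))]
brass 24 284.25 181.25
brass 0 0 0
[[4 5 4 ... 0 0 0]
 [3 3 3 ... 1 1 1]
 [2 1 1 ... 0 1 1]
 ...
 [1 0 0 ... 0 1 1]
 [1 1 0 ... 0 0 0]
 [1 1 1 ... 1 0 0]]

[[12 12 12 ... 13 13 13]
 [13 12 12 ... 13 13 13]
 [13 13 12 ... 13 13 13]
 ...
 [13 13 13 ... 13 13 13]
 [13 13 13 ... 13 13 13]
 [13 13 13 ... 13 13 13]]
```

Emit:
arm_command(
  increments=[
    [2.3,3,2,0,0,0,-1],
    [2.3,3,2,0,0,0,-1],
    [2.3,3,2,0,0,0,-1],
    [2.3,3,2,0,0,0,-1],
    [2.3,3,2,0,0,0,-1],
  ],
)

```text
clock: 21.3
tool_pos: [484.0, -378.2, 223.1]
orientation: [-0.228, 0.702, 0.624, 0.256]
ft_force: [1.5, 0.1, 0.4]
opening: 0.0
grasp_force: 0.0
```

Emit:
arm_command(
  increments=[
    [0,0.5,0,0,-8,0,-1],
    [0,0.5,0,0,-8,0,-1],
    [0,0.5,0,0,-8,0,-1],
    [0,0.5,0,0,-8,0,-1],
    [0,0.5,0,0,-8,0,-1],
  ],
)

```text
clock: 21.8
tool_pos: [507.7, -382.7, 223.9]
orientation: [0.002, 0.747, 0.665, -0.002]
ft_force: [-0.2, 0.3, -0.7]
opening: 0.1
grasp_force: 0.0
```

Run:
```python
from h import *
import sys
np.set_printoptions(precision=1,suppress=True,threshold=sys.maxsize,linewidth=250)
print(cur()[0])
b=cv2.imread('pics/side0.png');a=ctrl.grab_frame('side')[:,:,::-1].copy();cv2.imwrite('pics/f2.png',a)
for im in(b,a):
    h=cv2.cvtColor(im,cv2.COLOR_BGR2HSV)[165:235,265:345]
    br=cv2.inRange(h,(8,120,60),(28,255,255));ys,xs=np.nonzero(br);print('brass',len(xs),xs.mean()+265 if len(xs) else 0,ys.mean()+165 if len(ys) else 0)
for im in (b,a):
    g=cv2.cvtColor(im,cv2.COLOR_BGR2GRAY);print(g[166:(196 if im is b else 226),268:(300 if im is b else 318)]//10);print()
```

```text
[ 507.7 -382.7  223.9]
brass 24 284.25 181.25
brass 0 0 0
[[ 2  1  1  0  0  0  0  0  0  0  1  1  1  1  1  1  1  1  1  1  1  1  1  0  1  1  1  0  0  1  1  0]
 [ 0  0  0  0  0  0  0  0  0  0  1  1  1  1  1  1  1  1  2  3  3  2  1  1  1  1  0  1  0  0  1  1]
 [ 0  0  0  0  0  0  1  1  1  1  0  1  0  1  1  0  1  2  4  6  7  5  3  1  0  0  1  1  1  0  1  1]
 [ 1  0  0  1  1  0  0  1  0  0  1  1  1  0  0  1  1  2  4  8 10  9  6  3  1  0  0  1  0  1  0  1]
 [ 1  1  1  1  1  1  1  1  0  0  0  1  1  1  0  0  1  1  3  7 10 11  9  6  2  0  0  0  1  0  0  0]
 [ 1  1  0  0  1  0  0  0  1  1  1  0  0  1  0  1  2  4  6  7 10 11 11  9  3  0  0  0  1  0  1  0]
 [ 0  1  0  1  0  0  1  1  2  2  2  1  0  0  0  1  4  7  9  9 10 11 11 10  6  2  0  0  1  1  1  1]
 [ 0  1  0  1  2  3  4  5  6  6  6  3  0  0  0  1  4  8 10 10 10 10 11 11  9  6  2  0  0  0  0  0]
 [ 0  0  1  1  5  8  9  9  9  9  7  4  0  0  0  1  4  8  9  9  9 10 10 11 11  8  3  1  0  1  0  0]
 [ 0  0  1  1  5  8 10 10 10 10  8  6  3  1  2  3  6  8  9  9 10  9 10 10 11 10  6  2  1  0  0  0]
 [ 0  0  1  1  3  6  9  9  9  9  9  8  6  5  6  7  9
[... 10410 characters left out ...]
 4  9 12 13 11  7  2  1  1  1  1  1  1  1  1  1  1  1  1  1  0  1  1  1  1  1  0  1  1]
 [ 1  0  1  1  1  1  1  1  0  1  1  1  1  1  1  1  1  1  1  1  1  2  6 10 12 13  9  4  0  0  0  0  1  1  1  1  1  1  1  1  1  1  1  1  1  1  1  1  1  0]
 [ 1  0  1  1  1  1  1  1  1  1  1  1  1  1  1  1  1  1  0  1  1  1  3  7 10 13 11  7  2  1  0  1  1  1  1  1  0  1  1  1  1  1  1  0  1  1  1  1  1  1]
 [ 1  0  1  1  1  1  1  1  1  0  1  0  1  1  1  1  1  1  1  1  1  1  1  4  8 12 12  9  4  1  1  1  1  1  1  0  0  1  1  1  0  1  0  1  1  1  1  1  1  0]
 [ 1  1  1  1  1  1  1  1  1  1  0  1  1  1  1  1  1  1  1  1  1  0  0  2  6 10 12 11  7  3  1  0  1  1  1  1  1  1  1  1  1  1  1  1  1  1  0  1  0  1]]
```

The block's top shows at the same pixels as before. The brass plate is now hidden, the carrier nose lies right against the block, and the carrier sits between the rails. Handing in.

```bash
python3 -c "
from station import ctrl
print(ctrl.close_job())"
```

```text
the job is handed in; nothing more can be done
None
```

I handed the job in at about 22 s, with no verdict returned: the carrier lies between the rails, pushed in until the stop went solid (a 17 N peak, just over the 14 N slip limit, then eased off), and the last picture shows it against a block with no visible shift.

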